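# Set the bartender's working row into the service caddy

## Task

Move the dasher bottle, the jigger, the spice shaker and the bottle stopper from the steel drip tray into the wooden service caddy, one in each compartment, in the same order from left to right, as seen from the robot, as they stand in the tray, so that the bartender's hand finds each one without looking. Keep each one the way up it stands, never tipping it over, and leave them all standing on the caddy's floor.

Things in the scene. Friction and masses are not known exactly. Their poses are not given: they have to be found in the camera images.
- dasher_bottle: small amber glass bottle of bitters with a plain paper band and a black dasher cap, 46 mm across and 98 mm tall, 0.16 kg; its body is straight up to 60 mm, so grip it around 50 mm above its underside; the shoulder and the cap (24 mm) above are narrower. Origin at the centre of the underside, z up along its axis; round, so its yaw does not matter.
- jigger: bright steel double jigger, an hourglass of two cups, 41 mm across at both rims, 97 mm tall, 0.09 kg; to the fingers it is a solid round of 41 mm from bottom to top. Grip it around 70 mm above its underside. Origin at the centre of the underside, z up along its axis; round, so its yaw does not matter.
- spice_shaker: grey steel spice shaker, a cylinder with a domed, pierced cap, 46 mm across the cap (44 mm below it) and 79 mm tall, 0.14 kg; grip the cylinder around 40 mm above its underside. Origin at the centre of the underside, z up along its axis; round, so its yaw does not matter.
- stopper: bright steel bottle stopper standing on its head: a round head 33 mm across and 18 mm high at the bottom, and a plug 20 mm across from there up to 48 mm, 0.06 kg; grip the plug around 38 mm above its underside. Origin at the centre of the underside, z up along its axis; round, so its yaw does not matter.
- drip_tray: flat stainless drip tray, 92 (x) by 360 mm (y), rim 9 mm high, fixed, nearer to the robot than the caddy or beyond it. Origin: centre of its underside; y axis along the row, to the robot's left (turned up to 0.18 rad). Pad places at y = +127.5, +42.5, -42.5, -127.5 mm, x = 0; what stands on a pad has its underside 7 mm above the origin.
- pad_dasher_bottle: black ribbed rubber disc, 62 mm across and 4 mm thick, lying fixed in the drip tray; the dasher bottle stands on it at the start. Origin at the centre of its underside. It stays in the tray.
- pad_jigger: black ribbed rubber disc, 62 mm across and 4 mm thick, lying fixed in the drip tray; the jigger stands on it at the start. Origin at the centre of its underside. It stays in the tray.
- pad_spice_shaker: black ribbed rubber disc, 62 mm across and 4 mm thick, lying fixed in the drip tray; the spice shaker stands on it at the start. Origin at the centre of its underside. It stays in the tray.
- pad_stopper: black ribbed rubber disc, 62 mm across and 4 mm thick, lying fixed in the drip tray; the bottle stopper stands on it at the start. Origin at the centre of its underside. It stays in the tray.
- caddy: pale wooden caddy, 86 (x) by 320 mm (y), fixed: a row of four compartments 70 by 70 mm inside, 8 mm boards. Origin: centre of its underside; y axis along the row, to the robot's left (turned up to 0.18 rad). Compartment centres at y = +117, +39, -39, -117 mm, x = 0; floor 8 mm above the origin; tops: long walls 28 mm, boards between 25 mm, end boards 42 mm.
There are look-alikes about, which are no part of the job. Leave any red look-alike of the spice_shaker alone.

How it is judged:
By the outcome, as a careful person would: the job done as asked, in the order asked, and still so for the second after the job is handed in, with the robot touching nothing.
It also fails if it takes over 106 s, if anything falls off the work surface, if the arm or the gripper's body presses on something with over 40 N, if the wrist force passes 120 N, or if a joint passes its speed limit or range.

## Robot

A 6-joint arm with a two-finger parallel gripper is mounted at the origin on a cart in front of the work surface, level with it; the furniture and walls round the work are solid. World frame = base frame: x ahead of the robot, y to its left, z up, the work surface at z = 0. Lengths are in m, angles in rad, forces in N, time in s.
With the tool pointing down it reaches from about 0.35 to 0.775 m from the base axis. Payload 5.5 kg.
Tool frame: the origin (TCP) lies on the centre line of the jaws, within the pads' length; the fingertips stand 11 mm ahead of it and the grasp point (between the pads) lies 8 mm behind it (env.nose_length is the distance from the TCP to the fingertips, in m); x points along the fingers, z is the direction in which the jaws open and shut, and the axes are right-handed (so a half turn about x gives the same grasp; the last joint's range is limited). The gripper opens to 85 mm and grips with 20 to 120 N. Pads are 22 mm wide; open, the fingers measure 114 mm over their backs; the gripper's body (76 mm by 85 mm) begins 54 mm behind the grasp point. The pads swing forward as they close: fully open they stand 13 mm farther back than shut.
Start: joints at [1.21, 0.313, 0.046, 1.304, 0, 1.431], TCP at [0.126, 0.561, 0.204] pointing down, gripper open.
Joint ranges: [-2.76, 2.76], [-0.86, 1.69], [-1.03, 1.26], [-2.2, 2.34], [-1.47, 1.5], [-3.14, 3.14]. Speed limits (rad/s): [2.57, 2.57, 3.14, 3.14, 3.14, 3.14].

## Interface

Orientations are given as a unit quaternion [w, x, y, z].
In Python, from workcell import env gives the robot as it stands. The module is installed in compiled form; this text tells all that it offers.
- The arm moves only by the tool step_arm, never from a script. Its argument "moves" is a list that holds one entry, the list of rows, each a list of 7 numbers: the turn, a rotation vector about the tool's x, y, z in rad, then the shift along the tool's x, y, z in m, then the opening, from 0 (shut) to 1 (fully open). In form: [[[rx, ry, rz, tx, ty, tz, grip], ...]]. A call has 1 to 12 rows; each row is the pose to reach, as a shift and turn from the pose measured when the call began, along the tool's axes at that moment; what a row does not reach only later rows make up. A row lasts 1/10 s, in which the tool goes at most 50 mm and 8.59 degrees, less where a joint would pass 70% of its speed; a pose out of reach is approached as far as the arm can. A call with a gripper value outside its range is refused whole. The fingers move at their own pace and stop on an object; "force" is the grip in N (left out, the last holds). Time passes only in rows, so rows that repeat a pose let the fingers close. It gives the time, the measured TCP pose, the force and the opening at its end, in the units of the state.
- env.get_state(): the state, without advancing time (a new reading comes with each control period).
- env.read_camera(name): name is "scene" or "top" or "wrist"; returns (picture, depth): 400x640x3 uint8, red, green, blue; 400x640 float32, m along the optical axis (not along the pixel's ray), 0 where there is no reading.
- env.get_calibration(name): a dict with "mtx" (3x3 intrinsics, pixels), "camera_from_world" (4x4, takes a point from world to camera coordinates); the wrist camera has in their place "T_tool_cam" (4x4, takes a point from camera to tool coordinates, whose origin is the TCP and whose axes are the tool frame's). Camera axes: x right, y down, z forward; pixel columns grow to the right and rows downward; lengths in m; the calibration is good to about 2 mm. A picture is of the moment at which its call begins: read the wrist's pose just before it. get_calibration takes no time and is no camera call.
- env.hand_in(): hands the job in, once; it reports no verdict.
Trained networks look in the newest picture that a camera, given by its name, has taken for a name from the list of things; names that differ only in an ending like _2 or _b are one class to them, and where a whole thing is asked for, a point or a joint stands for the part that bears it (a point fixed in the world has none). Each returns a list of dicts, best first, with "confidence" (0 to 1); they miss things now and then, are a little off and sometimes report something else, mostly with a low value. They report only what shows in the picture. A call takes as long as a camera call. They do not tell look-alikes from the thing itself.
- env.boxes_of(camera, thing): "uv" ([column, row] in pixels, amid what is visible of it).
- env.silhouettes(camera, thing): "mask" (400x640 bool, what is visible of it) and "uv" ([column, row] in pixels, amid what is visible of it).
The state is a dict: "clock": time; "joint_pos": joint angles; "qvel": joint speeds; "tau": joint torques, N m; "tcp_pos": TCP position; "orientation": TCP orientation; "wrist_force": force on the tool from outside, world axes, zero at the start; "ft_torque": the same for the moment, N m; "finger_gap": finger opening in m.
Only numpy, scipy, OpenCV 4.12 (cv2) and the standard library are available. Lean on these libraries where they do the work, as an engineer would, in place of code of your own. Each camera call takes 0.05 s, during which the arm holds its last target.

## Working session

There is one attempt and no reset: what is moved stays moved. The work goes in short steps, Python scripts to look and compute and a tool call to move; the robot and the scene stay as the last step left them, time stands still between calls to the robot, and variables do not carry over. Pictures are saved under pics/ and viewed, and the job is handed in when it is done.

Besides the shell and the picture viewer there is one more tool, called as name([rows], argument=value, ...), one row to a line, values as JSON. step_arm: Moves the arm, as the interface text tells. Its arguments: {"type":"object","properties":{"moves":{"type":"array","items":{"type":"array","items":{"type":"array","items":{"type":"number"}}}},"force":{"type":"number"}},"required":["moves"]}

```bash
mkdir -p pics
python3 - <<'E'
from workcell import env
import cv2,numpy as np
print(env.get_state())
for n in ["scene","top"]:
    p,d=env.read_camera(n); cv2.imwrite(f"pics/{n}0.png",p[:,:,::-1]); np.save(f"pics/{n}0d.npy",d)
    print(n,env.get_calibration(n))
print(env.get_calibration("wrist"),env.nose_length)
E
```

```text
{'clock': 0.0, 'joint_pos': array([ 1.21040015e+00,  3.14034307e-01,  4.49681151e-02,  1.30357333e+00,
       -1.21147222e-05,  1.43120542e+00]), 'qvel': array([ 0.00075259, -0.00069652, -0.00179006, -0.0006726 ,  0.00053945,
        0.0009439 ]), 'tau': array([-1.59468076e-03, -4.80622745e+01,  2.98536551e+01,  1.92799838e-02,
       -2.62273597e-04, -3.43148315e-06]), 'tcp_pos': array([0.12574442, 0.5605135 , 0.20318517]), 'orientation': array([ 0.55148663, -0.44220263,  0.55260321,  0.44153032]), 'wrist_force': array([-0.37118937,  0.69471812,  0.28391876]), 'ft_torque': array([-0.02039298,  0.02005287, -0.02404392]), 'finger_gap': 0.08551496427367243}
scene {'mtx': array([[474.06907659,   0.        , 310.74666203],
       [  0.        , 474.06907659, 200.24965119],
       [  0.        ,   0.        ,   1.        ]]), 'camera_from_world': array([[-0.57831373, -0.81576326, -0.00914003,  0.33601419],
       [-0.55909553,  0.40446508, -0.72375424,  0.34267168],
       [ 0.59410894, -0.41344686, -0.68999729,  0.56328504],
       [ 0.        ,  0.        ,  0.        ,  1.        ]])}

[... 258 characters left out ...]
0.99938182, -0.01687603, -0.03084129,  0.52827153],
       [ 0.03106996, -0.01346008, -0.99942658,  0.87152373],
       [ 0.        ,  0.        ,  0.        ,  1.        ]])}
{'mtx': array([[323.12792192,   0.        , 318.04375922],
       [  0.        , 323.12792192, 193.28190656],
       [  0.        ,   0.        ,   1.        ]]), 'T_tool_cam': array([[ 2.83309675e-04, -2.82464975e-01,  9.59277571e-01,
        -1.70041944e-01],
       [-4.29186201e-04, -9.59277555e-01, -2.82464844e-01,
         7.13785305e-02],
       [ 9.99999868e-01, -3.31683673e-04, -3.93002681e-04,
        -2.14031761e-04],
       [ 0.00000000e+00,  0.00000000e+00,  0.00000000e+00,
         1.00000000e+00]])} 0.011
```

View pics/top0.png

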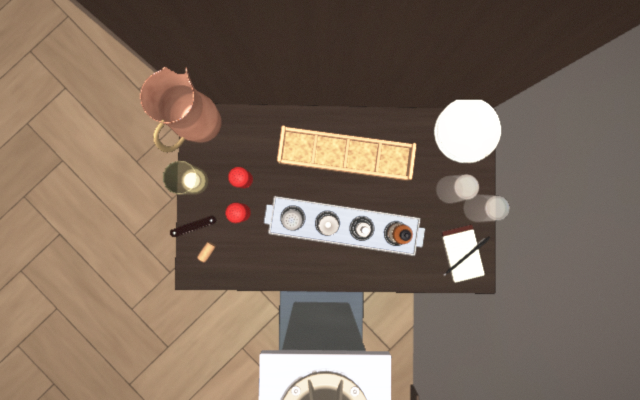

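View pics/scene0.png

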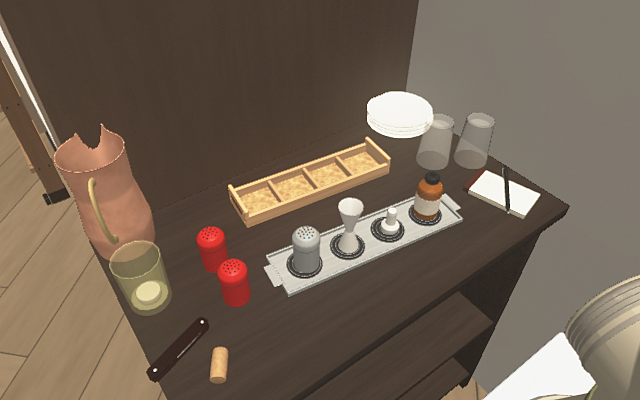

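Order from left (+y): shaker (292,218), jigger (328,224), stopper (362,229), dasher (401,234). The candidates are one grey shaker against red shaker look-alikes at (238,177) and (236,213). The caddy lies beyond the tray. Next I localise everything.

```bash
cat > h.py <<'E'
from workcell import env
import cv2,numpy as np
from scipy.spatial.transform import Rotation as R
def cloud(n,d):
    c=env.get_calibration(n);K=c["mtx"];T=np.linalg.inv(c["camera_from_world"])
    v,u=np.mgrid[0:400,0:640]
    P=np.stack([(u-K[0,2])/K[0,0]*d,(v-K[1,2])/K[1,1]*d,d],-1)
    P=P@T[:3,:3].T+T[:3,3]; P[d<=0]=np.nan
    return P
def ray(n,uv,z):
    c=env.get_calibration(n);K=c["mtx"];T=np.linalg.inv(c["camera_from_world"])
    r=T[:3,:3]@np.linalg.inv(K)@np.array([uv[0],uv[1],1.]);o=T[:3,3]
    return o+r*(z-o[2])/r[2]
E
python3 - <<'E'
from h import *
p,d=env.read_camera("top"); P=cloud("top",d)
pic=cv2.resize(p[90:270,220:450],None,fx=3.3,fy=3.3,interpolation=cv2.INTER_CUBIC); cv2.imwrite("pics/crop1.png",pic[:,:,::-1])
for n in ["dasher_bottle","jigger","spice_shaker","stopper","pad_dasher_bottle","caddy","drip_tray"]:
    for s in env.silhouettes("top",n)[:4]:
        if s["confidence"]<.3: continue
        q=P[s["mask"]]; q=q[~np.isnan(q[:,0])]
        zm=np.percentile(q[:,2],97)
        print(n,round(s["confidence"],2),s["uv"],len(q),"ztop",zm.round(4),"med",np.median(q,0).round(4), "topmid",q[q[:,2]>zm-.012].mean(0).round(4))
        if n in("caddy","drip_tray"):
            t=(cv2.minAreaRect(q[(q[:,2]<.06)&(q[:,2]>.003)][:,:2].astype(np.float32)*1000)); print(t)
            cs=cv2.findContours(s["mask"].astype(np.uint8),0,2)[0]
            print(cv2.minAreaRect(max(cs,key=len)))
# heights map along x at y=0
for u in (250,330,400):
    for v in range(60,260,8): print(u,v,P[v,u].round(3),end=';')
    print()
E
```

```text
dasher_bottle 0.59 [401.9, 233.9] 411 ztop 0.0998 med [ 0.4497 -0.1588  0.0745] topmid [ 0.4481 -0.1665  0.0961]
jigger 0.63 [327.9, 226.5] 256 ztop 0.1026 med [0.4663 0.0017 0.0831] topmid [0.4682 0.0016 0.0971]
spice_shaker 0.86 [290.6, 220.7] 340 ztop 0.086 med [0.4756 0.0834 0.0807] topmid [0.4763 0.0836 0.0809]
spice_shaker 0.78 [238.9, 183.0] 397 ztop 0.0788 med [0.5692 0.2009 0.0724] topmid [0.5712 0.206  0.074 ]
spice_shaker 0.61 [237.8, 209.9] 397 ztop 0.079 med [0.4909 0.2055 0.0727] topmid [0.4905 0.2099 0.0741]
stopper 0.32 [387.2, 237.2] 132 ztop 0.0079 med [ 0.4402 -0.1487  0.0053] topmid [ 0.443  -0.1505  0.0052]
stopper 0.3 [328.3, 225.0] 252 ztop 0.1024 med [4.643e-01 3.000e-04 8.180e-02] topmid [ 0.4631 -0.0019  0.0969]
pad_dasher_bottle 0.49 [388.7, 238.1] 130 ztop 0.0081 med [ 0.4377 -0.1485  0.0053] topmid [ 0.4414 -0.1502  0.0052]
caddy 0.93 [345.9, 153.4] 5029 ztop 0.0393 med [ 0.6376 -0.0401  0.0079] topmid [ 0.6361 -0.0455  0.0341]
((636.2750244140625, -40.33000183105469), (320.44427490234375, 86.83351135253906), 83.3997573852539)
((346.451904296875, 153.2146
[... 1951 characters left out ...]
.765 -0.131  0.182];400 84 [ 0.765 -0.142  0.138];400 92 [ 0.765 -0.154  0.087];400 100 [ 0.766 -0.168  0.026];400 108 [ 0.754 -0.174 -0.002];400 116 [ 0.734 -0.174 -0.   ];400 124 [ 0.715 -0.175 -0.005];400 132 [ 0.695 -0.175 -0.004];400 140 [ 0.675 -0.175 -0.004];400 148 [ 0.653 -0.173  0.007];400 156 [ 0.633 -0.173  0.009];400 164 [ 0.614 -0.174  0.007];400 172 [ 0.595 -0.175  0.002];400 180 [ 0.575 -0.176 -0.003];400 188 [ 0.556 -0.177 -0.004];400 196 [ 0.536 -0.177 -0.002];400 204 [ 0.516 -0.176  0.001];400 212 [ 0.497 -0.177 -0.001];400 220 [ 0.477 -0.176  0.001];400 228 [ 0.461 -0.16   0.074];400 236 [ 0.444 -0.157  0.087];400 244 [ 0.419 -0.176  0.004];400 252 [ 0.4   -0.176  0.006];
```

View pics/crop1.png

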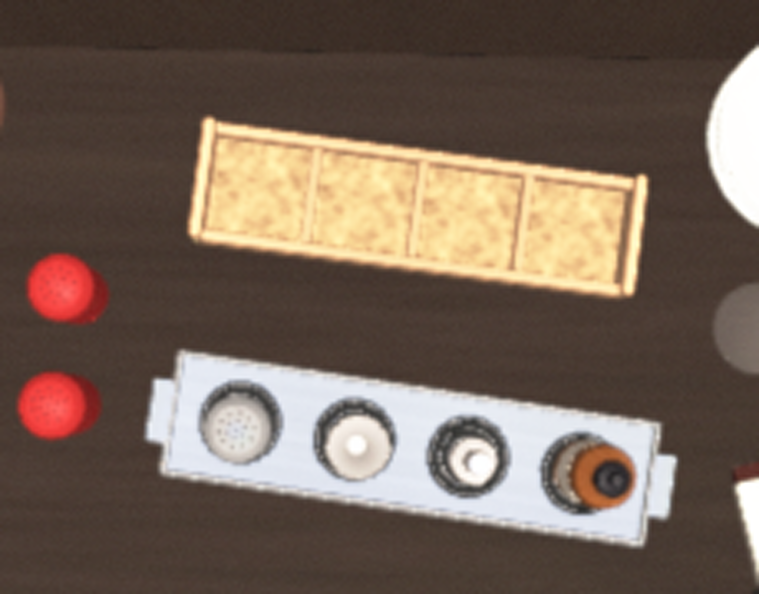

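```bash
cat >> h.py <<'E'
def plan(x,y,z,th,st=None):
    """tool-frame rotvec+shift from current pose to TCP (x,y,z), pointing down, jaws (tool z) along yaw th (or th+pi, nearest)"""
    st=st or env.get_state(); w,a,b,c=st["orientation"]; R0=R.from_quat([a,b,c,w])
    best=None
    for t in (th,th+np.pi):
        X=np.array([0,0,-1.]);Z=np.array([np.cos(t),np.sin(t),0]);Y=np.cross(Z,X)
        r=(R0.inv()*R.from_matrix(np.stack([X,Y,Z],1))).as_rotvec()
        if best is None or np.linalg.norm(r)<np.linalg.norm(best): best=r
    s=R0.inv().apply(np.array([x,y,z])-st["tcp_pos"])
    return best.round(4),s.round(4)
E
python3 - <<'E'
from h import *
from scipy.optimize import least_squares
st=env.get_state();w,a,b,c=st["orientation"];print(R.from_quat([a,b,c,w]).as_matrix().round(3))
Ps={n:cloud(n,env.read_camera(n)[1]) for n in("top","scene")}
g={"shaker":(.477,.085,.022,.015,.06),"jigger":(.468,.002,.0205,.085,.108),"stopper":(.457,-.081,.0165,.01,.023),"stopplug":(.457,-.081,.01,.028,.058),"dasher":(.447,-.166,.023,.018,.066),"dcap":(.447,-.166,.012,.083,.11)}
for k,(x,y,r,z0,z1) in g.items():
    for n,P in Ps.items():
        q=P.reshape(-1,3); q=q[(np.hypot(q[:,0]-x,q[:,1]-y)<r+.012)&(q[:,2]>z0)&(q[:,2]<z1)]
        if len(q)<8: print(k,n,len(q));continue
        s=least_squares(lambda c:np.maximum(np.hypot(q[:,0]-c[0],q[:,1]-c[1])-r,-.004 if k in("dcap","jigger","stopplug") and n=="top" else -1),[x,y],loss="soft_l1",f_scale=.002)
        print(k,n,len(q),s.x.round(4),"zmax",np.percentile(q[:,2],98).round(4),"mean",q.mean(0).round(4))
P=Ps["scene"].reshape(-1,3)
q=P[(P[:,0]>.57)&(P[:,0]<.72)&(P[:,1]>-.23)&(P[:,1]<.14)&(P[:,2]>.015)&(P[:,2]<.06)]
print(cv2.minAreaRect(q[:,:2].astype(np.float32)*1000))
print(plan(.477,.085,.2,-.13),)
E
```

```text
[[-0.    -0.976  0.219]
 [-0.     0.219  0.976]
 [-1.     0.    -0.   ]]
shaker top 6
shaker scene 451 [0.4754 0.0845] zmax 0.0587 mean [0.4608 0.0943 0.0374]
jigger top 136 [0.4686 0.0034] zmax 0.1043 mean [0.4655 0.0013 0.0958]
jigger scene 363 [0.4639 0.0041] zmax 0.1029 mean [0.4677 0.0007 0.095 ]
stopper top 88 [ 0.4536 -0.0866] zmax 0.0228 mean [ 0.4553 -0.0822  0.0192]
stopper scene 161 [ 0.4548 -0.0859] zmax 0.0225 mean [ 0.4476 -0.0777  0.0179]
stopplug top 51 [ 0.4591 -0.0793] zmax 0.0551 mean [ 0.4552 -0.0827  0.0498]
stopplug scene 144 [ 0.4545 -0.0856] zmax 0.0545 mean [ 0.4498 -0.0803  0.0441]
dasher top 79 [ 0.4476 -0.1678] zmax 0.0655 mean [ 0.4525 -0.1495  0.0435]
dasher scene 502 [ 0.4466 -0.1671] zmax 0.0651 mean [ 0.4357 -0.1525  0.0427]
dcap top 113 [ 0.4477 -0.1675] zmax 0.1037 mean [ 0.4482 -0.1664  0.0959]
dcap scene 166 [ 0.4473 -0.1679] zmax 0.1031 mean [ 0.4431 -0.1625  0.0943]
((634.167236328125, -39.171783447265625), (321.4222106933594, 91.82258605957031), 83.24585723876953)
(array([ 1.48e+00,  1.00e-04, -1.00e-04]), array([ 0.0041, -0.4468, -0.3876]))
```

step_arm([
  [[1.47, 0, 0, 0.004, -0.447, -0.388, 1], [1.47, 0, 0, 0.004, -0.447, -0.388, 1], [1.47, 0, 0, 0.004, -0.447, -0.388, 1], [1.47, 0, 0, 0.004, -0.447, -0.388, 1], [1.47, 0, 0, 0.004, -0.447, -0.388, 1], [1.47, 0, 0, 0.004, -0.447, -0.388, 1], [1.47, 0, 0, 0.004, -0.447, -0.388, 1], [1.47, 0, 0, 0.004, -0.447, -0.388, 1], [1.47, 0, 0, 0.004, -0.447, -0.388, 1], [1.47, 0, 0, 0.004, -0.447, -0.388, 1], [1.47, 0, 0, 0.004, -0.447, -0.388, 1], [1.47, 0, 0, 0.004, -0.447, -0.388, 1]],
], force=40)

```text
clock: 1.8
tcp_pos: [0.4785, 0.0822, 0.2004]
orientation: [0.706, 0.043, 0.705, -0.043]
wrist_force: [0.7, 0.7, 0.6]
finger_gap: 0.0856
```

step_arm([
  [[0, 0, 0, 0, 0, 0, 1], [0, 0, 0, 0, 0, 0, 1]],
])

```text
clock: 2.0
tcp_pos: [0.4788, 0.0813, 0.2002]
orientation: [0.706, 0.044, 0.706, -0.044]
wrist_force: [-0.4, 0.8, -1.1]
finger_gap: 0.0856
```

Run:
```python
from h import *
st=env.get_state();print(st)
print(plan(.4755,.084,.2,-.12),plan(.4755,.084,.042,-.12))
p,d=env.read_camera("wrist");cv2.imwrite("pics/w1.png",p[:,:,::-1])
```

```text
{'clock': 2.0, 'joint_pos': array([ 2.45608715e-03,  1.41209308e-01, -1.84822413e-01,  1.24418636e+00,
        2.95299547e-04,  1.69746350e+00]), 'qvel': array([ 0.04223134, -0.02019905, -0.01941317,  0.00982403,  0.00487164,
        0.00271242]), 'tau': array([ -1.26185015, -37.25362301,  30.11594653,  -0.28000491,
        -0.09628441,  -0.05917478]), 'tcp_pos': array([0.47878206, 0.08127286, 0.200153  ]), 'orientation': array([ 0.70594077,  0.04400437,  0.70554622, -0.04376962]), 'wrist_force': array([-0.43563229,  0.78546966, -1.0533876 ]), 'ft_torque': array([0.03509104, 0.08092916, 0.00371141]), 'finger_gap': 0.08559007197390996}
(array([-0.0042,  0.0005, -0.0004]), array([ 0.0002,  0.0023, -0.0036])) (array([-0.0042,  0.0005, -0.0004]), array([ 0.1582,  0.0022, -0.0037]))
```

View pics/w1.png

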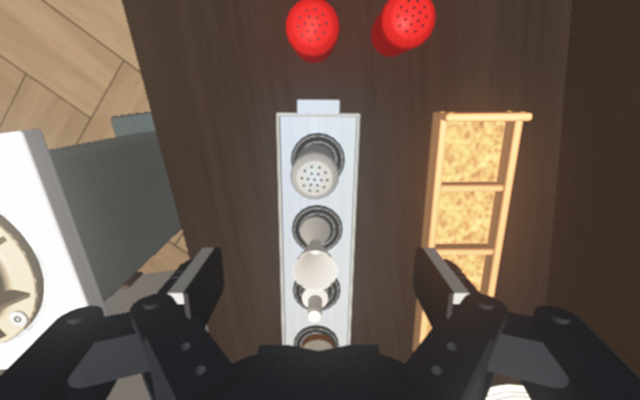

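Run:
```python
from h import *
st=env.get_state();w,a,b,c=st["orientation"];M=R.from_quat([a,b,c,w])
c=env.get_calibration("wrist");T=np.linalg.inv(c["T_tool_cam"])
for n,p in dict(shakertop=(.4755,.084,.085),jigtop=(.467,.002,.104),stoptop=(.455,-.084,.055),tcp=st["tcp_pos"]).items():
    q=M.inv().apply(np.array(p)-st["tcp_pos"]);q=T[:3,:3]@q+T[:3,3];u=c["mtx"]@(q/q[2]);print(n,u[:2].round(1))
```

```text
shakertop [314.5 178.5]
jigtop [316.3 270.2]
stoptop [315.5 315.9]
tcp [317.3 229.5]
```

Wrist view: the shaker at (315,175) sits where predicted. I'm descending on it.

step_arm([
  [[0, 0, 0, 0.04, 0.0023, -0.0036, 1], [0, 0, 0, 0.08, 0.0023, -0.0036, 1], [0, 0, 0, 0.12, 0.0023, -0.0036, 1], [0, 0, 0, 0.14, 0.0023, -0.0036, 1], [0, 0, 0, 0.15, 0.0023, -0.0036, 1], [0, 0, 0, 0.158, 0.0023, -0.0036, 1], [0, 0, 0, 0.158, 0.0023, -0.0036, 1], [0, 0, 0, 0.158, 0.0023, -0.0036, 0.4], [0, 0, 0, 0.158, 0.0023, -0.0036, 0.3], [0, 0, 0, 0.158, 0.0023, -0.0036, 0.3], [0, 0, 0, 0.158, 0.0023, -0.0036, 0.3], [0, 0, 0, 0.158, 0.0023, -0.0036, 0.3]],
], force=40)

```text
clock: 3.25
tcp_pos: [0.476, 0.0849, 0.0437]
orientation: [0.707, 0.044, 0.705, -0.043]
wrist_force: [-0.3, -0.9, 6.6]
finger_gap: 0.0428
```

Run:
```python
from h import *
st=env.get_state();print(st)
p,d=env.read_camera("scene");cv2.imwrite("pics/s1.png",p[:,:,::-1])
```

```text
{'clock': 3.25, 'joint_pos': array([ 9.98563098e-03,  2.49882722e-01, -4.57915646e-01,  8.60083502e-01,
        5.14626683e-04,  1.70338405e+00]), 'qvel': array([ 0.00080378, -0.00190109, -0.00084096, -0.00092595,  0.00182324,
       -0.00180779]), 'tau': array([-1.70187377e-01, -3.70614409e+01,  2.38235879e+01, -5.70305642e-01,
       -6.57667872e-02,  6.43209351e-03]), 'tcp_pos': array([0.47604427, 0.08492625, 0.0437012 ]), 'orientation': array([ 0.70679269,  0.04357381,  0.70476301, -0.04306405]), 'wrist_force': array([-0.33882897, -0.86286978,  6.64057047]), 'ft_torque': array([ 0.04465202,  0.28934632, -0.03502774]), 'finger_gap': 0.04276850223124729}
```

View pics/s1.png

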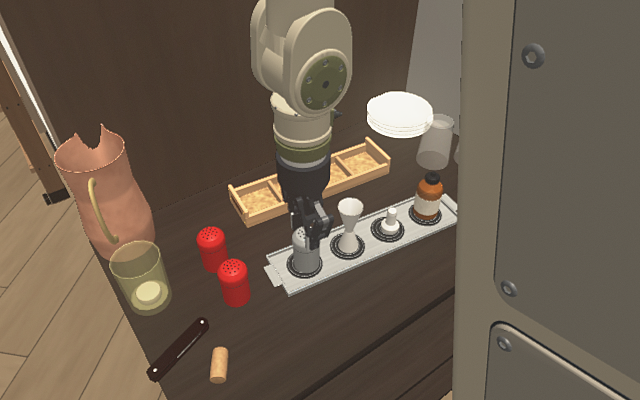

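The scene view shows the fingers on the grey shaker (305,250). Now I lift it.

step_arm([
  [[0, 0, 0, -0.01, 0, 0, 0.2], [0, 0, 0, -0.03, 0, 0, 0.2], [0, 0, 0, -0.06, 0, 0, 0.2], [0, 0, 0, -0.09, 0, 0, 0.2], [0, 0, 0, -0.12, 0, 0, 0.2], [0, 0, 0, -0.12, 0, 0, 0.2], [0, 0, 0, -0.12, 0, 0, 0.2]],
])

```text
clock: 4.0
tcp_pos: [0.4762, 0.0848, 0.1646]
orientation: [0.708, 0.044, 0.704, -0.043]
wrist_force: [-0.2, 1.1, -1.9]
finger_gap: 0.0423
```

Run:
```python
from h import *
st=env.get_state();print(st['tcp_pos'],st['finger_gap'],st['wrist_force'])
p,d=env.read_camera("wrist");cv2.imwrite("pics/w2.png",p[:,:,::-1])
print(plan(.6495,.0770,.165,-.116),plan(.6495,.0770,.046,-.116))
```

```text
[0.47622143 0.0847967  0.16461801] 0.0423177508038829 [-0.21969695  1.10701805 -1.85171295]
(array([-0.0067,  0.0024, -0.0008]), array([-0.0011,  0.0136,  0.1738])) (array([-0.0067,  0.0024, -0.0008]), array([0.1179, 0.0135, 0.1735]))
```

View pics/w2.png

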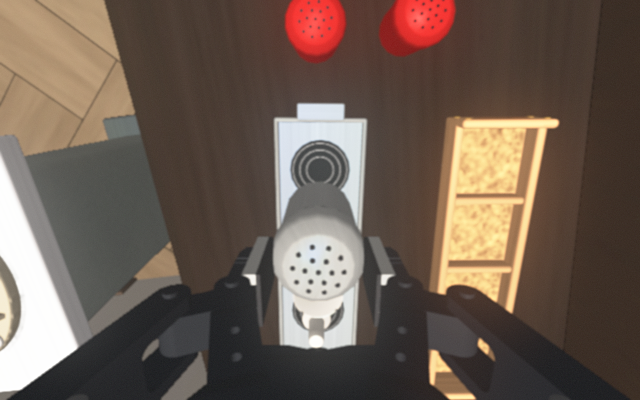

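The wrist view shows the shaker upright between the pads and its pad bare at (319,168). I'm carrying it to compartment 1.

step_arm([
  [[0, 0.002, 0, 0, 0.004, 0.045, 0.2], [0, 0.002, 0, 0, 0.007, 0.09, 0.2], [-0.005, 0.002, 0, 0, 0.01, 0.13, 0.2], [-0.005, 0.002, 0, 0, 0.0136, 0.16, 0.2], [-0.005, 0.002, 0, 0, 0.0136, 0.174, 0.2], [-0.005, 0.002, 0, 0, 0.0136, 0.174, 0.2], [-0.005, 0.002, 0, 0.04, 0.0136, 0.174, 0.2], [-0.005, 0.002, 0, 0.07, 0.0136, 0.174, 0.2], [-0.005, 0.002, 0, 0.09, 0.0136, 0.174, 0.2], [-0.005, 0.002, 0, 0.1, 0.0136, 0.174, 0.2], [-0.005, 0.002, 0, 0.1, 0.0136, 0.174, 0.2]],
])

```text
clock: 5.15
tcp_pos: [0.6474, 0.0772, 0.0618]
orientation: [0.704, 0.042, 0.707, -0.041]
wrist_force: [0.5, 0.5, -1.6]
finger_gap: 0.0421
```

Run:
```python
from h import *
st=env.get_state();print(st['tcp_pos'],st['finger_gap'],st['wrist_force'])
p,d=env.read_camera("wrist");cv2.imwrite("pics/w3.png",p[:,:,::-1])
print(plan(.6495,.0770,.046,-.116))
```

```text
[0.64739004 0.0771597  0.06176867] 0.04205811461351362 [ 0.5110592   0.48643104 -1.55555334]
(array([-0.0017, -0.0013, -0.0007]), array([ 0.0175, -0.0001,  0.0007]))
```

View pics/w3.png

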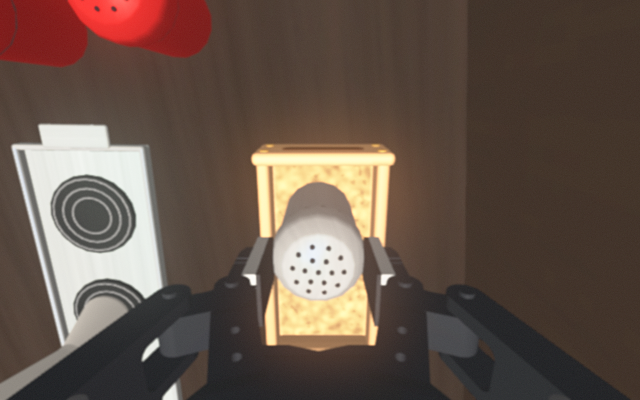

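The shaker is over the first compartment, centred between the long walls. Now I lower, release part-way and retreat.

step_arm([
  [[0, 0, 0, 0.008, 0, 0.001, 0.2], [0, 0, 0, 0.013, 0, 0.001, 0.2], [0, 0, 0, 0.017, 0, 0.001, 0.2], [0, 0, 0, 0.017, 0, 0.001, 0.2], [0, 0, 0, 0.0175, 0, 0.001, 0.2]],
])

```text
clock: 5.7
tcp_pos: [0.6499, 0.077, 0.0461]
orientation: [0.705, 0.042, 0.706, -0.041]
wrist_force: [0.4, -0.2, -1.2]
finger_gap: 0.0422
```

step_arm([
  [[0, 0, 0, 0, 0, 0, 0.55], [0, 0, 0, 0, 0, 0, 0.65], [0, 0, 0, 0, 0, 0, 0.75], [0, 0, 0, -0.005, 0, 0, 0.8], [0, 0, 0, -0.03, 0, 0, 0.85], [0, 0, 0, -0.07, 0, 0, 1], [0, 0, 0, -0.11, 0, 0, 1], [0, 0, 0, -0.13, 0, 0, 1], [0, 0, 0, -0.13, 0, 0, 1]],
])

```text
clock: 6.6
tcp_pos: [0.6525, 0.0769, 0.1812]
orientation: [0.708, 0.042, 0.703, -0.041]
wrist_force: [0.4, 0.2, 0.3]
finger_gap: 0.0856
```

Run:
```python
from h import *
st=env.get_state();print(st['tcp_pos'],st['finger_gap'],st['wrist_force'],st['clock'])
p,d=env.read_camera("wrist");cv2.imwrite("pics/w4.png",p[:,:,::-1])
print(plan(.467,.002,.18,-.116))
```

```text
[0.65251264 0.07694557 0.18117119] 0.08557052288721576 [0.44596455 0.154223   0.28217993] 6.6
(array([-0.0016,  0.0033, -0.0012]), array([-0.0022, -0.0961, -0.1743]))
```

View pics/w4.png

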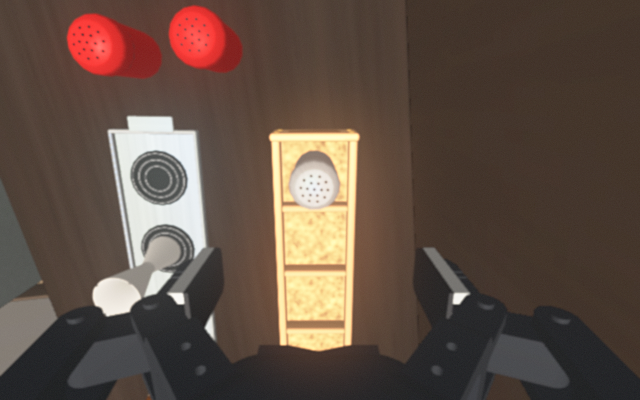

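The shaker stands in compartment 1 (315,180). Next, the jigger.

step_arm([
  [[-0.002, 0.003, 0, -0.002, -0.024, -0.044, 1], [-0.002, 0.003, 0, -0.002, -0.048, -0.087, 1], [-0.002, 0.003, 0, -0.002, -0.072, -0.13, 1], [-0.002, 0.003, 0, -0.002, -0.09, -0.16, 1], [-0.002, 0.003, 0, -0.002, -0.096, -0.174, 1], [-0.002, 0.003, 0, -0.002, -0.096, -0.174, 1], [-0.002, 0.003, 0, -0.002, -0.096, -0.174, 1], [-0.002, 0.003, 0, -0.002, -0.096, -0.174, 1]],
])

```text
clock: 7.45
tcp_pos: [0.4681, 0.0022, 0.1793]
orientation: [0.706, 0.041, 0.706, -0.04]
wrist_force: [0.0, -1.1, -0.1]
finger_gap: 0.0854
```

Run:
```python
from h import *
st=env.get_state();print(st['tcp_pos'],st['finger_gap'],st['wrist_force'],st['clock'])
print(plan(.467,.002,.07,-.116))
```

```text
[0.46811508 0.00220338 0.17934796] 0.08542726490601749 [ 0.02286928 -1.12463424 -0.06892356] 7.45
(array([ 0.0008,  0.0002, -0.0013]), array([ 0.1093, -0.0005, -0.0011]))
```

step_arm([
  [[0, 0, 0, 0.03, 0, -0.001, 1], [0, 0, 0, 0.06, 0, -0.001, 1], [0, 0, 0, 0.085, 0, -0.001, 1], [0, 0, 0, 0.1, 0, -0.001, 1], [0, 0, 0, 0.109, 0, -0.001, 1], [0, 0, 0, 0.109, 0, -0.001, 1], [0, 0, 0, 0.109, 0, -0.001, 0.6], [0, 0, 0, 0.109, 0, -0.001, 0.4], [0, 0, 0, 0.109, 0, -0.001, 0.2], [0, 0, 0, 0.109, 0, -0.001, 0.2], [0, 0, 0, 0.109, 0, -0.001, 0.2], [0, 0, 0, 0.109, 0, -0.001, 0.2]],
], force=30)

```text
clock: 8.65
tcp_pos: [0.4679, 0.0023, 0.0714]
orientation: [0.707, 0.041, 0.705, -0.04]
wrist_force: [-0.9, 0.2, 6.6]
finger_gap: 0.0385
```

step_arm([
  [[0, 0, 0, 0, 0, 0, 0.2], [0, 0, 0, -0.005, 0, 0, 0.2], [0, 0, 0, -0.02, 0, 0, 0.2], [0, 0, 0, -0.05, 0, 0, 0.2], [0, 0, 0, -0.08, 0, 0, 0.2], [0, 0, 0, -0.11, 0, 0, 0.2], [0, 0, 0, -0.11, 0, 0, 0.2], [0, 0, 0, -0.11, 0, 0, 0.2]],
])

```text
clock: 9.45
tcp_pos: [0.4681, 0.0021, 0.182]
orientation: [0.707, 0.041, 0.705, -0.04]
wrist_force: [-0.5, -0.6, -0.8]
finger_gap: 0.0386
```

Run:
```python
from h import *
st=env.get_state();print(st['tcp_pos'],st['finger_gap'],st['wrist_force'],st['clock'])
p,d=env.read_camera("wrist");cv2.imwrite("pics/w5.png",p[:,:,::-1])
print(plan(.640,-.001,.18,-.116))
```

```text
[0.46809996 0.00210256 0.18201116] 0.03858406420689984 [-0.4833631  -0.57780642 -0.83086099] 9.45
(array([ 0.0006,  0.0018, -0.0013]), array([0.0013, 0.0167, 0.1719]))
```

View pics/w5.png

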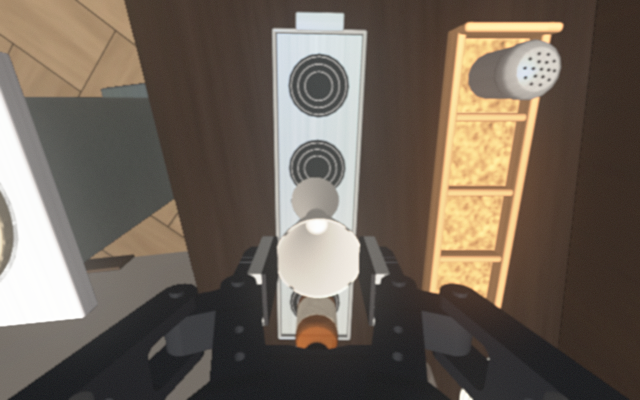

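The jigger is held, and both left pads are bare. I'm carrying it to compartment 2.

step_arm([
  [[0, 0.002, -0.001, 0, 0.004, 0.045, 0.2], [0, 0.002, -0.001, 0, 0.009, 0.09, 0.2], [0, 0.002, -0.001, 0, 0.013, 0.13, 0.2], [0, 0.002, -0.001, 0, 0.017, 0.16, 0.2], [0, 0.002, -0.001, 0, 0.017, 0.172, 0.2], [0, 0.002, -0.001, 0.005, 0.017, 0.172, 0.2], [0, 0.002, -0.001, 0.04, 0.017, 0.172, 0.2], [0, 0.002, -0.001, 0.07, 0.017, 0.172, 0.2], [0, 0.002, -0.001, 0.085, 0.017, 0.172, 0.2], [0, 0.002, -0.001, 0.09, 0.017, 0.172, 0.2], [0, 0.002, -0.001, 0.09, 0.017, 0.172, 0.2]],
])

```text
clock: 10.6
tcp_pos: [0.6385, -0.0004, 0.0899]
orientation: [0.705, 0.041, 0.707, -0.041]
wrist_force: [0.2, -0.8, -0.6]
finger_gap: 0.0387
```

Run:
```python
from h import *
st=env.get_state();print(st['tcp_pos'],st['finger_gap'],st['wrist_force'],st['clock'])
p,d=env.read_camera("wrist");cv2.imwrite("pics/w6.png",p[:,:,::-1])
print(plan(.640,-.001,.0735,-.116))
```

```text
[ 6.38470897e-01 -3.82525186e-04  8.99177237e-02] 0.038701684985876436 [ 0.18221943 -0.80048785 -0.59022366] 10.6
(array([ 0.0006, -0.0011, -0.0003]), array([ 0.0178, -0.0005,  0.0005]))
```

View pics/w6.png

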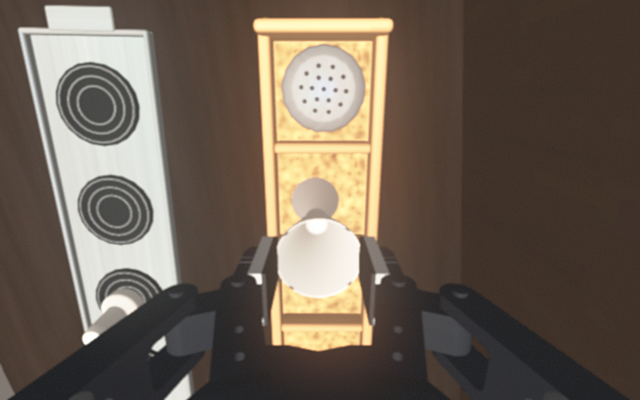

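The jigger's foot is at (315,198), inside compartment 2. I'm lowering and releasing.

step_arm([
  [[0, 0, 0, 0.008, 0, 0.001, 0.2], [0, 0, 0, 0.013, 0, 0.001, 0.2], [0, 0, 0, 0.0165, 0, 0.001, 0.2], [0, 0, 0, 0.0175, 0, 0.001, 0.2], [0, 0, 0, 0.0175, 0, 0.001, 0.2]],
])

```text
clock: 11.15
tcp_pos: [0.6405, -0.0006, 0.0736]
orientation: [0.705, 0.041, 0.706, -0.041]
wrist_force: [-0.6, 0.2, -0.4]
finger_gap: 0.0386
```

step_arm([
  [[0, 0, 0, 0, 0, 0, 0.5], [0, 0, 0, 0, 0, 0, 0.6], [0, 0, 0, 0, 0, 0, 0.75], [0, 0, 0, -0.005, 0, 0, 0.8], [0, 0, 0, -0.03, 0, 0, 0.9], [0, 0, 0, -0.07, 0, 0, 1], [0, 0, 0, -0.1, 0, 0, 1], [0, 0, 0, -0.11, 0, 0, 1], [0, 0, 0, -0.11, 0, 0, 1]],
])

```text
clock: 12.05
tcp_pos: [0.6419, -0.0008, 0.1859]
orientation: [0.707, 0.041, 0.705, -0.041]
wrist_force: [0.9, 0.3, 0.2]
finger_gap: 0.0854
```

Run:
```python
from h import *
st=env.get_state();print(st['tcp_pos'],st['finger_gap'],st['wrist_force'],st['clock'])
p,d=env.read_camera("wrist");cv2.imwrite("pics/w7.png",p[:,:,::-1])
print(plan(.455,-.084,.17,-.116))
```

```text
[ 0.64194607 -0.00080124  0.18588814] 0.08535462429167334 [0.92798917 0.34829166 0.20873522] 12.05
(array([ 0.0006, -0.0002, -0.0003]), array([ 0.0139, -0.1042, -0.1751]))
```

View pics/w7.png

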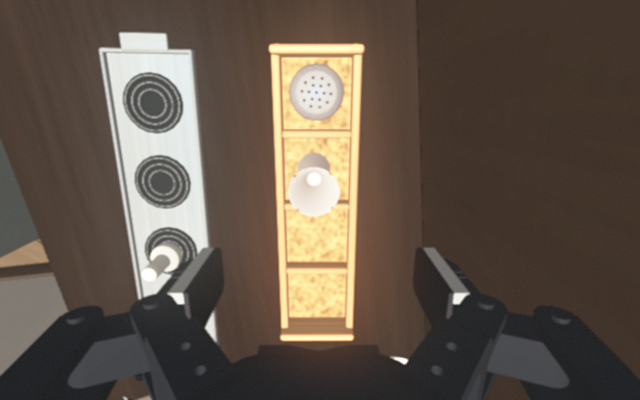

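The jigger stands in compartment 2. Next, the stopper.

step_arm([
  [[0, 0, 0, 0, -0.025, -0.043, 1], [0, 0, 0, 0.004, -0.05, -0.085, 1], [0, 0, 0, 0.008, -0.075, -0.127, 1], [0, 0, 0, 0.012, -0.095, -0.16, 1], [0, 0, 0, 0.014, -0.104, -0.175, 1], [0, 0, 0, 0.014, -0.104, -0.175, 1], [0, 0, 0, 0.014, -0.104, -0.175, 1], [0, 0, 0, 0.014, -0.104, -0.175, 1]],
])

```text
clock: 12.9
tcp_pos: [0.4558, -0.0836, 0.1693]
orientation: [0.706, 0.041, 0.706, -0.04]
wrist_force: [1.1, 1.4, -0.1]
finger_gap: 0.0852
```

Run:
```python
from h import *
st=env.get_state();print(st['tcp_pos'],st['finger_gap'],st['wrist_force'],st['clock'])
p,d=env.read_camera("wrist");cv2.imwrite("pics/w8.png",p[:,:,::-1])
print(plan(.455,-.084,.039,-.116))
w,a,b,c=st["orientation"];M=R.from_quat([a,b,c,w])
c=env.get_calibration("wrist");T=np.linalg.inv(c["T_tool_cam"])
for p in [(.455,-.084,.055),(.455,-.084,.025)]:
    q=M.inv().apply(np.array(p)-st["tcp_pos"]);q=T[:3,:3]@q+T[:3,3];u=c["mtx"]@(q/q[2]);print(u[:2].round(1))
```

```text
[ 0.45575095 -0.08359034  0.16932301] 0.0851750445572156 [ 1.11249613  1.41306455 -0.11636966] 12.9
(array([ 0.0014, -0.0005, -0.0004]), array([ 0.1305, -0.0006, -0.0008]))
[317.  180.9]
[317.1 173.5]
```

View pics/w8.png

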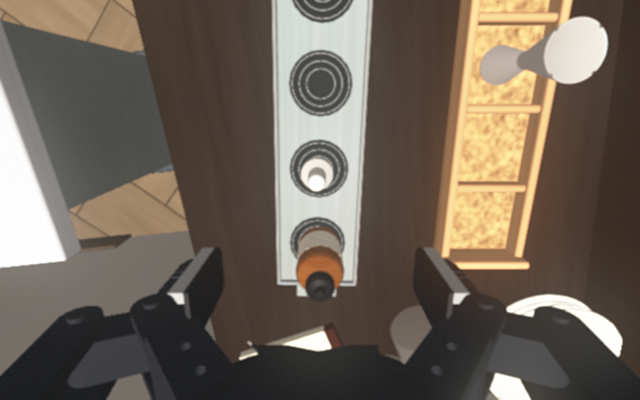

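The stopper's plug top is at (317,181), as predicted. Descending.

step_arm([
  [[0, 0, 0, 0.04, -0.0006, -0.0008, 1], [0, 0, 0, 0.08, -0.0006, -0.0008, 1], [0, 0, 0, 0.105, -0.0006, -0.0008, 1], [0, 0, 0, 0.12, -0.0006, -0.0008, 1], [0, 0, 0, 0.13, -0.0006, -0.0008, 1], [0, 0, 0, 0.13, -0.0006, -0.0008, 0.8], [0, 0, 0, 0.13, -0.0006, -0.0008, 0.5], [0, 0, 0, 0.13, -0.0006, -0.0008, 0.3], [0, 0, 0, 0.13, -0.0006, -0.0008, 0.05], [0, 0, 0, 0.13, -0.0006, -0.0008, 0], [0, 0, 0, 0.13, -0.0006, -0.0008, 0], [0, 0, 0, 0.13, -0.0006, -0.0008, 0]],
], force=30)

```text
clock: 14.15
tcp_pos: [0.4551, -0.0841, 0.0397]
orientation: [0.706, 0.041, 0.706, -0.04]
wrist_force: [0.5, 0.5, 0.4]
finger_gap: 0.0002
```

step_arm([
  [[0, 0, 0, 0, 0, 0, 0], [0, 0, 0, 0, 0, 0, 0], [0, 0, 0, -0.005, 0, 0, 0], [0, 0, 0, -0.03, 0, 0, 0], [0, 0, 0, -0.07, 0, 0, 0], [0, 0, 0, -0.1, 0, 0, 0], [0, 0, 0, -0.11, 0, 0, 0], [0, 0, 0, -0.11, 0, 0, 0]],
])

```text
clock: 14.95
tcp_pos: [0.4564, -0.0846, 0.1513]
orientation: [0.707, 0.04, 0.705, -0.041]
wrist_force: [0.4, 0.3, -1.2]
finger_gap: 0.0002
```

Run:
```python
from h import *
st=env.get_state();print(st['tcp_pos'],st['finger_gap'],st['wrist_force'],st['clock'])
p,d=env.read_camera("wrist");cv2.imwrite("pics/w9.png",p[:,:,::-1])
print(plan(.631,-.0785,.15,-.116))
```

```text
[ 0.45635046 -0.08455733  0.15127893] 0.00016150075208766734 [ 0.40805393  0.29277444 -1.16795214] 14.95
(array([ 0.0014,  0.0008, -0.0001]), array([-1.000e-04,  2.570e-02,  1.739e-01]))
```

View pics/w9.png

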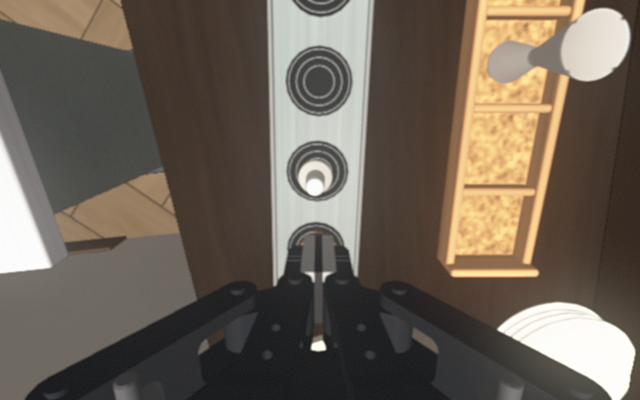

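The gap reads 0, so that grasp missed. The stopper still stands at (316,180). I'll measure where it is before retrying.

Run:
```python
from h import *
st=env.get_state()
p,d=env.read_camera("wrist")
w,a,b,c=st["orientation"];M=R.from_quat([a,b,c,w])
c=env.get_calibration("wrist");T=c["T_tool_cam"];K=c["mtx"]
Ti=np.linalg.inv(T)
for pt in [(.455,-.084,.055),(.455,-.084,.025)]:
    q=M.inv().apply(np.array(pt)-st["tcp_pos"]);q=Ti[:3,:3]@q+Ti[:3,3];u=K@(q/q[2]);print(u[:2].round(1))
v,u=np.mgrid[0:400,0:640]
P=np.stack([(u-K[0,2])/K[0,0]*d,(v-K[1,2])/K[1,1]*d,d],-1).reshape(-1,3)@T[:3,:3].T+T[:3,3]
P=(M.apply(P)+st["tcp_pos"]).reshape(400,640,3)
for r in range(140,216,4): print(r,P[r,316].round(4),end=" ; ")
print()
q=P.reshape(-1,3);q=q[(abs(q[:,0]-.455)<.03)&(abs(q[:,1]+.084)<.03)]
for lo,hi in((.012,.02),(.02,.03),(.03,.05),(.05,.06)):
    s=q[(q[:,2]>lo)&(q[:,2]<hi)];print(lo,hi,len(s),s.mean(0).round(4) if len(s) else 0,np.ptp(s,0).round(4) if len(s) else 0)
crop=cv2.resize(p[130:290,220:420],None,fx=4,fy=3.7,interpolation=cv2.INTER_CUBIC);cv2.imwrite("pics/w9c.png",crop[:,:,::-1])
p,d=env.read_camera("scene");cv2.imwrite("pics/s9.png",p[:,:,::-1])
```

```text
[317.1 185.8]
[317.2 177.5]
140 [ 0.4575 -0.0519  0.0032] ; 144 [ 0.4571 -0.0553  0.0063] ; 148 [ 0.4567 -0.0591  0.007 ] ; 152 [ 0.4563 -0.0629  0.0069] ; 156 [ 0.4558 -0.0668  0.007 ] ; 160 [ 0.4554 -0.0703  0.0092] ; 164 [ 0.4553 -0.072   0.0204] ; 168 [ 0.4549 -0.0753  0.0232] ; 172 [ 0.4547 -0.0776  0.0296] ; 176 [ 0.4548 -0.0775  0.0461] ; 180 [ 0.4546 -0.079   0.0543] ; 184 [ 0.4543 -0.0821  0.0561] ; 188 [ 0.4538 -0.0858  0.055 ] ; 192 [ 0.4534 -0.0894  0.0547] ; 196 [ 0.453  -0.093   0.0547] ; 200 [ 0.4506 -0.1113  0.0079] ; 204 [ 0.4499 -0.1171  0.0032] ; 208 [ 0.4494 -0.1215  0.0029] ; 212 [ 0.4489 -0.1257  0.0033] ; 
0.012 0.02 131 [ 0.4546 -0.0782  0.0184] [0.0321 0.0308 0.0075]
0.02 0.03 406 [ 0.4558 -0.0818  0.0223] [0.0301 0.0287 0.0098]
0.03 0.05 112 [ 0.4557 -0.0795  0.0406] [0.0164 0.0086 0.0196]
0.05 0.06 282 [ 0.4545 -0.0851  0.0545] [0.0157 0.0157 0.0072]
```

View pics/w9c.png

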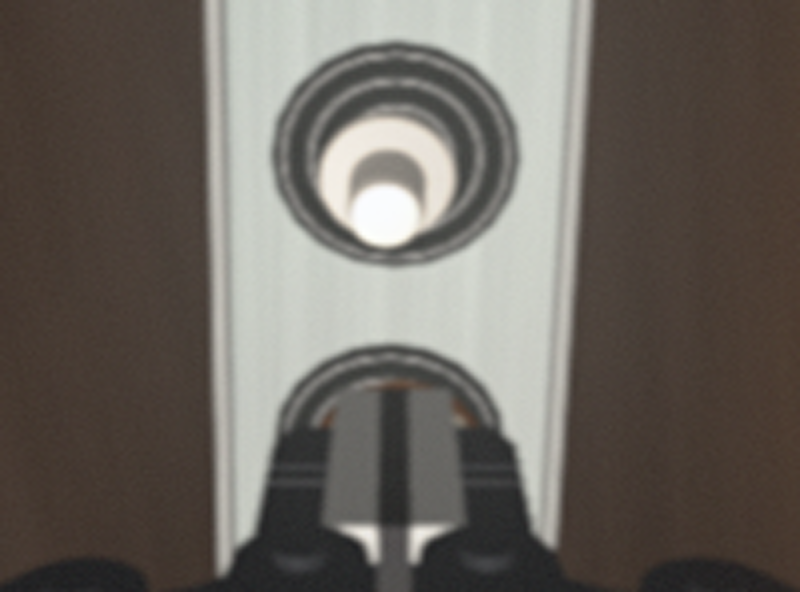

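View pics/s9.png

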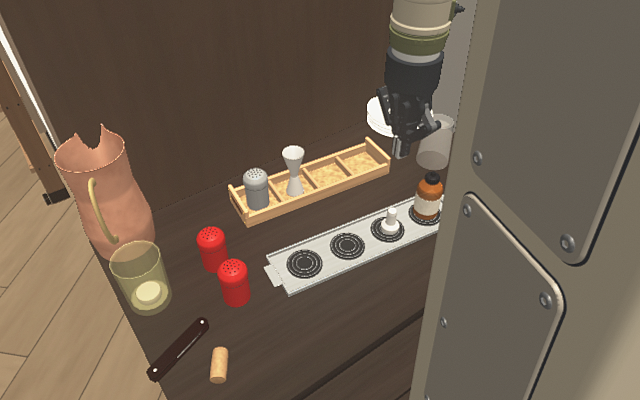

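Run:
```python
from h import *
c=env.get_calibration("wrist");T=c["T_tool_cam"];K=c["mtx"];Ti=np.linalg.inv(T)
def pr(t):
    q=Ti[:3,:3]@np.array(t)+Ti[:3,3];u=K@(q/q[2]);return u[:2].round(1)
for x in(-.03,-.02,-.01,0,.011): print(x,pr((x,.011,0)),pr((x,-.011,0)))
print("shaker top",pr((-.0423,0,0)),"jig",pr((-.0326,0,0)))
p,d=env.read_camera("wrist")
v,u=np.mgrid[0:400,0:640]
P=np.stack([(u-K[0,2])/K[0,0]*d,(v-K[1,2])/K[1,1]*d,d],-1)@T[:3,:3].T+T[:3,3]
for col in(308,328):
  for r in range(222,290,4): print(r,col,P[r,col].round(4))
```

```text
-0.03 [317.2 232.8] [317.2 274.5]
-0.02 [317.2 224.7] [317.3 264.3]
-0.01 [317.3 217.6] [317.3 255.3]
0 [317.3 211.3] [317.4 247.2]
0.011 [317.4 205. ] [317.4 239.2]
shaker top [317.1 266.9] jig [317.2 256.6]
222 308 [ 0.1453 -0.0527 -0.0102]
226 308 [ 0.1441 -0.0567 -0.0102]
230 308 [ 0.1407 -0.0597 -0.0101]
234 308 [ 0.1419 -0.0648 -0.0102]
238 308 [-0.0355  0.0108 -0.0041]
242 308 [-0.0396  0.0108 -0.004 ]
246 308 [-0.0435  0.0107 -0.0039]
250 308 [-0.0481  0.0111 -0.0038]
254 308 [-0.0507  0.0106 -0.0037]
258 308 [-0.0532  0.0101 -0.0036]
262 308 [-0.0574  0.0106 -0.0035]
266 308 [-0.0604  0.0106 -0.0034]
270 308 [-0.0632  0.0105 -0.0033]
274 308 [-0.0684  0.0118 -0.0031]
278 308 [-0.0715  0.0121 -0.003 ]
282 308 [-0.0737  0.0119 -0.003 ]
286 308 [-0.076   0.0118 -0.0029]
222 328 [ 0.1449 -0.0525  0.0107]
226 328 [ 0.1419 -0.0558  0.0107]
230 328 [ 0.1397 -0.0594  0.0106]
234 328 [ 0.1401 -0.064   0.0107]
238 328 [-0.0343  0.0103  0.005 ]
242 328 [-0.038   0.01    0.0049]
246 328 [-0.0428  0.0104  0.0047]
250 328 [-0.047   0.0105  0.0046]
254 328 [-0.0506  0.0106  0.0045]
258 328 [-0.0539  0.0105  0.0044]
262 328 [-0.0581  0.011   0.0043]
266 328 [-0.0608  0.0108  0.0042]
270 328 [-0.0628  0.0102  0.0041]
274 328 [-0.0653  0.01    0.004 ]
278 328 [-0.0711  0.0118  0.0039]
282 328 [-0.0735  0.0118  0.0038]
286 328 [-0.0759  0.0118  0.0037]
```

Run:
```python
from h import *
for n in("scene",):
    p,d=env.read_camera(n);P=cloud(n,d).reshape(-1,3);t=env.get_state()["tcp_pos"];print(t)
    q=P[(np.hypot(P[:,0]-t[0],P[:,1]-t[1])<.05)&(P[:,2]>.08)]
    q=q[np.argsort(q[:,2])];print(n,len(q),q[:12].round(4))
c=env.get_calibration("scene")
for z in(.14,.151,.183):
    q=c["camera_from_world"]@np.array([t[0],t[1],z,1]);print(z,(c["mtx"]@(q[:3]/q[2]))[:2])
cv2.imwrite("pics/s9c.png",cv2.resize(p[80:250,330:480],None,fx=4,fy=3.5,interpolation=cv2.INTER_CUBIC)[:,:,::-1])
```

```text
[ 0.45394296 -0.08369472  0.14806366]
scene 7833 [[ 0.4463 -0.0881  0.1734]
 [ 0.4481 -0.0769  0.1735]
 [ 0.4466 -0.0861  0.1741]
 [ 0.4471 -0.0801  0.1747]
 [ 0.4462 -0.0813  0.1747]
 [ 0.4479 -0.0745  0.1747]
 [ 0.4606 -0.0735  0.175 ]
 [ 0.4469 -0.0776  0.1759]
 [ 0.447  -0.0711  0.1769]
 [ 0.4578 -0.0727  0.1772]
 [ 0.4494 -0.0713  0.1773]
 [ 0.4482 -0.0764  0.1776]]
0.14 [397.13164645 171.77835048]
0.151 [397.92808882 166.55127246]
0.183 [400.33774361 150.73662721]
```

View pics/s9c.png

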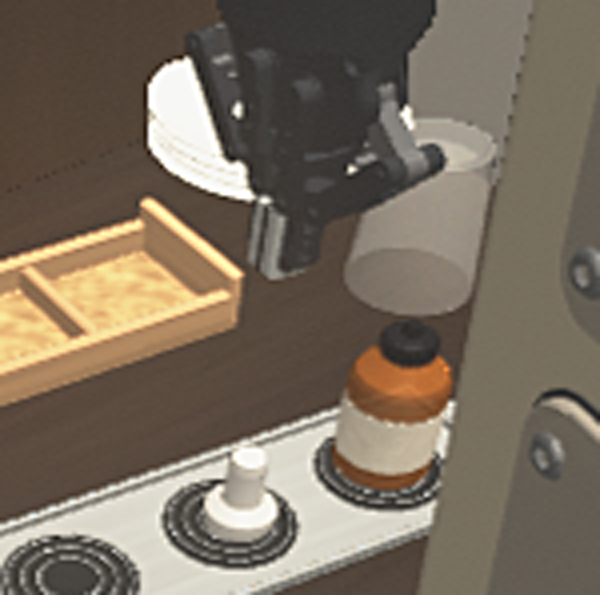

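Both the scene and wrist views put the shut fingertips about 26–30 mm *above* the reported TCP, not 11 mm below it. So the fingers closed above the plug. I'll allow for this by going about 36 mm deeper.

step_arm([
  [[0, 0, 0, 0, 0, 0, 1], [0, 0, 0, 0, 0, 0, 1], [0, 0, 0, 0, 0, 0, 1], [0, 0, 0, 0, 0, 0, 1], [0, 0, 0, 0, 0, 0, 1], [0, 0, 0, 0, 0, 0, 1]],
])

```text
clock: 15.8
tcp_pos: [0.4541, -0.0837, 0.1481]
orientation: [0.705, 0.041, 0.707, -0.04]
wrist_force: [-0.1, -0.8, 0.3]
finger_gap: 0.0851
```

Run:
```python
from h import *
st=env.get_state();print(st['tcp_pos'],st['finger_gap'],st['wrist_force'],st['clock'])
print(plan(.4545,-.085,.004,-.116))
p,d=env.read_camera("scene");P=cloud("scene",d).reshape(-1,3);t=st["tcp_pos"]
q=P[(np.hypot(P[:,0]-t[0],P[:,1]-t[1])<.07)&(P[:,2]>.08)&(P[:,1]>-.14)]
q=q[np.argsort(q[:,2])];print(q[:20:2].round(4))
```

```text
[ 0.4540516  -0.08372252  0.14814644] 0.08508276698128857 [-0.12802205 -0.81218627  0.29307668] 15.8
(array([ 0.0013, -0.0029, -0.001 ]), array([ 0.1441, -0.0014,  0.001 ]))
[[ 0.4953 -0.0947  0.1863]
 [ 0.4969 -0.081   0.1872]
 [ 0.4961 -0.0911  0.1873]
 [ 0.4958 -0.0864  0.1875]
 [ 0.4036 -0.0796  0.1877]
 [ 0.4943 -0.0872  0.188 ]
 [ 0.5037 -0.0784  0.1883]
 [ 0.4942 -0.0956  0.1885]
 [ 0.5001 -0.0773  0.1889]
 [ 0.4053 -0.0707  0.189 ]]
```

step_arm([
  [[0, -0.003, 0, 0.045, -0.0014, 0.001, 1], [0, -0.003, 0, 0.09, -0.0014, 0.001, 1], [0, -0.003, 0, 0.12, -0.0014, 0.001, 1], [0, -0.003, 0, 0.135, -0.0014, 0.001, 1], [0, -0.003, 0, 0.142, -0.0014, 0.001, 1], [0, -0.003, 0, 0.144, -0.0014, 0.001, 0.8], [0, -0.003, 0, 0.144, -0.0014, 0.001, 0.5], [0, -0.003, 0, 0.144, -0.0014, 0.001, 0.3], [0, -0.003, 0, 0.144, -0.0014, 0.001, 0.1], [0, -0.003, 0, 0.144, -0.0014, 0.001, 0.1], [0, -0.003, 0, 0.144, -0.0014, 0.001, 0.1], [0, -0.003, 0, 0.144, -0.0014, 0.001, 0.1]],
], force=30)

```text
clock: 17.05
tcp_pos: [0.4552, -0.0853, 0.0049]
orientation: [0.707, 0.041, 0.705, -0.04]
wrist_force: [-1.2, 0.7, 5.6]
finger_gap: 0.0158
```

Run:
```python
from h import *
st=env.get_state();print(st['tcp_pos'],st['finger_gap'],st['wrist_force'],st['clock'])
```

```text
[ 0.45518513 -0.08528567  0.00489337] 0.01579046529770519 [-1.24173298  0.65357323  5.64838129] 17.05
```

step_arm([
  [[0, 0, 0, 0, 0, 0, 0], [0, 0, 0, -0.005, 0, 0, 0], [0, 0, 0, -0.02, 0, 0, 0], [0, 0, 0, -0.05, 0, 0, 0], [0, 0, 0, -0.08, 0, 0, 0], [0, 0, 0, -0.1, 0, 0, 0], [0, 0, 0, -0.1, 0, 0, 0], [0, 0, 0, -0.1, 0, 0, 0]],
])

```text
clock: 17.85
tcp_pos: [0.455, -0.0853, 0.1048]
orientation: [0.707, 0.041, 0.705, -0.04]
wrist_force: [-0.4, 0.0, -0.4]
finger_gap: 0.0153
```

Run:
```python
from h import *
st=env.get_state();print(st['tcp_pos'],st['finger_gap'],st['wrist_force'],st['clock'])
print(plan(.631,-.0785,.105,-.116))
p,d=env.read_camera("wrist");cv2.imwrite("pics/w10.png",p[:,:,::-1])
```

```text
[ 0.45502494 -0.08531388  0.10482554] 0.015312787986157223 [-0.36848138  0.00164173 -0.3726621 ] 17.85
(array([ 0.0014,  0.0021, -0.0006]), array([0.0002, 0.0269, 0.174 ]))
```

View pics/w10.png

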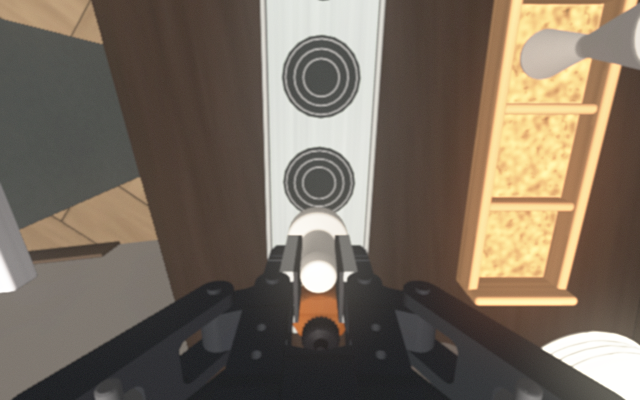

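The stopper is held upright at (318,260) and its pad is bare. I'm carrying it to compartment 3.

step_arm([
  [[0, 0.002, -0.001, 0, 0.007, 0.045, 0], [0, 0.002, -0.001, 0, 0.014, 0.09, 0], [0, 0.002, -0.001, 0, 0.021, 0.13, 0], [0, 0.002, -0.001, 0, 0.027, 0.16, 0], [0, 0.002, -0.001, 0, 0.027, 0.174, 0], [0, 0.002, -0.001, 0.005, 0.027, 0.174, 0], [0, 0.002, -0.001, 0.035, 0.027, 0.174, 0], [0, 0.002, -0.001, 0.06, 0.027, 0.174, 0], [0, 0.002, -0.001, 0.075, 0.027, 0.174, 0], [0, 0.002, -0.001, 0.08, 0.027, 0.174, 0], [0, 0.002, -0.001, 0.08, 0.027, 0.174, 0]],
])

```text
clock: 19.0
tcp_pos: [0.6282, -0.0777, 0.0225]
orientation: [0.704, 0.041, 0.708, -0.04]
wrist_force: [-1.2, -0.1, -0.5]
finger_gap: 0.0154
```

Run:
```python
from h import *
st=env.get_state();print(st['tcp_pos'],st['finger_gap'],st['wrist_force'],st['clock'])
p,d=env.read_camera("wrist");cv2.imwrite("pics/w11.png",p[:,:,::-1])
print(plan(.631,-.0785,.0065,-.116))
```

```text
[ 0.6282072  -0.07774956  0.02249916] 0.015406474307340837 [-1.23393353 -0.10734238 -0.53904623] 19.0
(array([ 0.0011, -0.003 , -0.0001]), array([ 0.0173, -0.0003,  0.0017]))
```

View pics/w11.png

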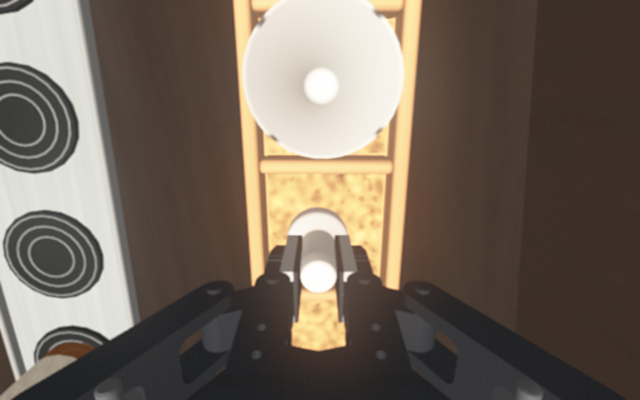

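Centred in compartment 3. Lower and release.

step_arm([
  [[0, -0.003, 0, 0.008, 0, 0.002, 0], [0, -0.003, 0, 0.013, 0, 0.002, 0], [0, -0.003, 0, 0.016, 0, 0.002, 0], [0, -0.003, 0, 0.017, 0, 0.002, 0], [0, -0.003, 0, 0.017, 0, 0.002, 0]],
])

```text
clock: 19.55
tcp_pos: [0.6312, -0.0782, 0.0067]
orientation: [0.706, 0.041, 0.706, -0.04]
wrist_force: [0.2, 0.3, -1.0]
finger_gap: 0.0153
```

step_arm([
  [[0, 0, 0, 0, 0, 0, 0.3], [0, 0, 0, 0, 0, 0, 0.35], [0, 0, 0, 0, 0, 0, 0.4], [0, 0, 0, -0.01, 0, 0, 0.4], [0, 0, 0, -0.03, 0, 0, 0.4], [0, 0, 0, -0.07, 0, 0, 0.8], [0, 0, 0, -0.11, 0, 0, 1], [0, 0, 0, -0.15, 0, 0, 1], [0, 0, 0, -0.16, 0, 0, 1], [0, 0, 0, -0.16, 0, 0, 1]],
])

```text
clock: 20.55
tcp_pos: [0.633, -0.0787, 0.1701]
orientation: [0.708, 0.04, 0.704, -0.041]
wrist_force: [0.9, -0.3, 0.1]
finger_gap: 0.0854
```

Run:
```python
from h import *
st=env.get_state();print(st['tcp_pos'],st['finger_gap'],st['wrist_force'],st['clock'])
p,d=env.read_camera("wrist");cv2.imwrite("pics/w12.png",p[:,:,::-1])
print(plan(.447,-.1675,.165,-.116))
```

```text
[ 0.63296162 -0.07865405  0.1701043 ] 0.0853756260082299 [ 0.9376144  -0.2570002   0.08577896] 20.55
(array([0.0011, 0.0018, 0.0001]), array([ 0.0024, -0.1097, -0.1733]))
```

View pics/w12.png

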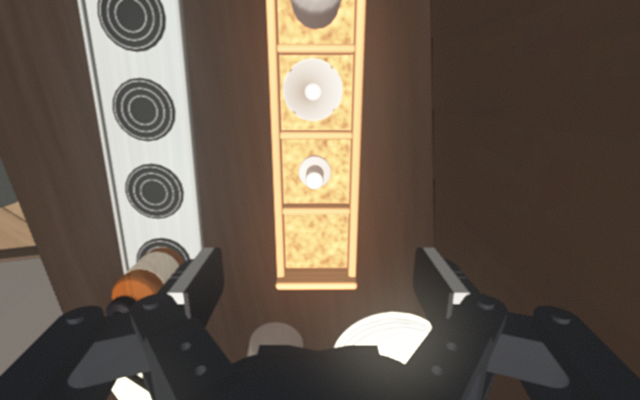

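The stopper stands in compartment 3 at (315,175). Next, the dasher.

step_arm([
  [[0, 0, 0, 0, -0.026, -0.042, 1], [0, 0.002, 0, 0, -0.053, -0.084, 1], [0, 0.002, 0, 0, -0.08, -0.126, 1], [0, 0.002, 0, 0.002, -0.1, -0.158, 1], [0, 0.002, 0, 0.002, -0.11, -0.173, 1], [0, 0.002, 0, 0.002, -0.11, -0.173, 1], [0, 0.002, 0, 0.002, -0.11, -0.173, 1], [0, 0.002, 0, 0.002, -0.11, -0.173, 1]],
])

```text
clock: 21.4
tcp_pos: [0.4478, -0.1674, 0.1646]
orientation: [0.706, 0.041, 0.706, -0.04]
wrist_force: [1.1, -0.9, -0.4]
finger_gap: 0.0855
```

Run:
```python
from h import *
st=env.get_state();print(st['tcp_pos'],st['finger_gap'],st['wrist_force'],st['clock'])
print(plan(.447,-.1675,.012,-.116))
```

```text
[ 0.44777127 -0.1674077   0.16463609] 0.08547267474375013 [ 1.09196357 -0.94195841 -0.38241189] 21.4
(array([ 0.0019, -0.0009, -0.0005]), array([ 0.1526, -0.0003, -0.0006]))
```

step_arm([
  [[0, 0, 0, 0.04, 0, -0.0006, 1], [0, 0, 0, 0.08, 0, -0.0006, 1], [0, 0, 0, 0.11, 0, -0.0006, 1], [0, 0, 0, 0.13, 0, -0.0006, 1], [0, 0, 0, 0.14, 0, -0.0006, 1], [0, 0, 0, 0.148, 0, -0.0006, 1], [0, 0, 0, 0.152, 0, -0.0006, 1], [0, 0, 0, 0.152, 0, -0.0006, 1]],
])

```text
clock: 22.2
tcp_pos: [0.4476, -0.1673, 0.0128]
orientation: [0.706, 0.04, 0.706, -0.04]
wrist_force: [-0.4, -0.1, -0.0]
finger_gap: 0.0855
```

step_arm([
  [[0, 0, 0, 0, 0, 0, 0.7], [0, 0, 0, 0, 0, 0, 0.5], [0, 0, 0, 0, 0, 0, 0.3], [0, 0, 0, 0, 0, 0, 0.3], [0, 0, 0, 0, 0, 0, 0.3], [0, 0, 0, 0, 0, 0, 0.3]],
], force=40)

```text
clock: 22.8
tcp_pos: [0.448, -0.1677, 0.0137]
orientation: [0.706, 0.04, 0.706, -0.04]
wrist_force: [-1.6, -0.2, 6.1]
finger_gap: 0.0448
```

step_arm([
  [[0, 0, 0, 0, 0, 0, 0.2], [0, 0, 0, -0.005, 0, 0, 0.2], [0, 0, 0, -0.02, 0, 0, 0.2], [0, 0, 0, -0.05, 0, 0, 0.2], [0, 0, 0, -0.08, 0, 0, 0.2], [0, 0, 0, -0.1, 0, 0, 0.2], [0, 0, 0, -0.1, 0, 0, 0.2], [0, 0, 0, -0.1, 0, 0, 0.2]],
])

```text
clock: 23.6
tcp_pos: [0.4479, -0.1676, 0.1136]
orientation: [0.706, 0.04, 0.706, -0.041]
wrist_force: [-0.2, -0.1, -2.2]
finger_gap: 0.0448
```

Run:
```python
from h import *
st=env.get_state();print(st['tcp_pos'],st['finger_gap'],st['wrist_force'],st['clock'])
print(plan(.622,-.156,.112,-.116))
p,d=env.read_camera("wrist");cv2.imwrite("pics/w13.png",p[:,:,::-1])
```

```text
[ 0.4479255  -0.16764945  0.11358275] 0.044750084652713816 [-0.15994496 -0.07443995 -2.23866499] 23.6
(array([0.002 , 0.0013, 0.0006]), array([0.0018, 0.0314, 0.1716]))
```

View pics/w13.png

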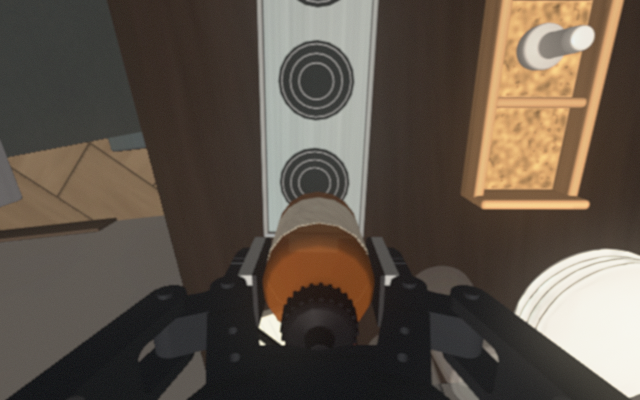

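The bottle is held. I'm carrying it to compartment 4.

step_arm([
  [[0, 0.001, 0, 0, 0.008, 0.045, 0.2], [0.002, 0.001, 0, 0, 0.016, 0.09, 0.2], [0.002, 0.001, 0, 0, 0.024, 0.13, 0.2], [0.002, 0.001, 0, 0, 0.031, 0.16, 0.2], [0.002, 0.001, 0, 0, 0.031, 0.172, 0.2], [0.002, 0.001, 0, 0.005, 0.031, 0.172, 0.2], [0.002, 0.001, 0, 0.035, 0.031, 0.172, 0.2], [0.002, 0.001, 0, 0.06, 0.031, 0.172, 0.2], [0.002, 0.001, 0, 0.075, 0.031, 0.172, 0.2], [0.002, 0.001, 0, 0.08, 0.031, 0.172, 0.2], [0.002, 0.001, 0, 0.08, 0.031, 0.172, 0.2]],
])

```text
clock: 24.75
tcp_pos: [0.6196, -0.1556, 0.031]
orientation: [0.704, 0.042, 0.708, -0.041]
wrist_force: [1.1, -0.1, -1.0]
finger_gap: 0.0449
```

Run:
```python
from h import *
st=env.get_state();print(st['tcp_pos'],st['finger_gap'],st['wrist_force'],st['clock'])
p,d=env.read_camera("wrist");cv2.imwrite("pics/w14.png",p[:,:,::-1])
print(plan(.622,-.156,.0152,-.116))
```

```text
[ 0.61960599 -0.15555415  0.03099064] 0.0448739973246242 [ 1.13082812 -0.05852065 -1.04778958] 24.75
(array([-0.0003, -0.0028, -0.0005]), array([0.0171, 0.0001, 0.0013]))
```

View pics/w14.png

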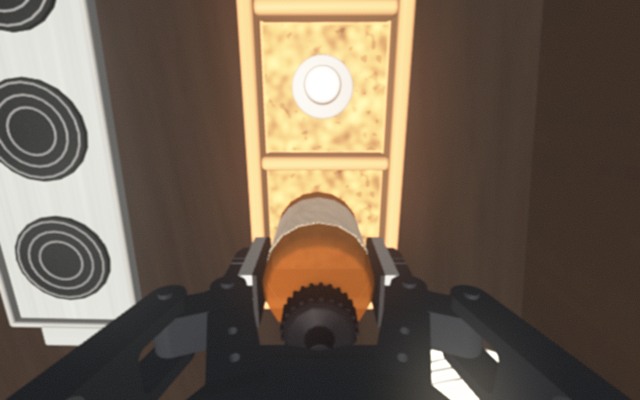

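The bottle is over compartment 4. Lower, release and retreat.

step_arm([
  [[0, -0.003, 0, 0.008, 0, 0.002, 0.2], [0, -0.003, 0, 0.013, 0, 0.002, 0.2], [0, -0.003, 0, 0.016, 0, 0.002, 0.2], [0, -0.003, 0, 0.017, 0, 0.002, 0.2], [0, -0.003, 0, 0.017, 0, 0.002, 0.2]],
])

```text
clock: 25.3
tcp_pos: [0.6226, -0.1561, 0.0152]
orientation: [0.706, 0.041, 0.706, -0.041]
wrist_force: [0.5, 0.5, -1.8]
finger_gap: 0.0448
```

step_arm([
  [[0, 0, 0, 0, 0, 0, 0.55], [0, 0, 0, 0, 0, 0, 0.65], [0, 0, 0, 0, 0, 0, 0.75], [0, 0, 0, -0.01, 0, 0, 0.85], [0, 0, 0, -0.03, 0, 0, 0.95], [0, 0, 0, -0.07, 0, 0, 1], [0, 0, 0, -0.11, 0, 0, 1], [0, 0, 0, -0.15, 0, 0, 1], [0, 0, 0, -0.17, 0, 0, 1], [0, 0, 0, -0.17, 0, 0, 1]],
])

```text
clock: 26.3
tcp_pos: [0.6249, -0.1571, 0.1907]
orientation: [0.709, 0.04, 0.703, -0.042]
wrist_force: [1.4, 0.1, -0.6]
finger_gap: 0.0851
```

step_arm([
  [[0, 0, 0, 0, -0.03, -0.05, 1], [0, 0, 0, 0, -0.03, -0.1, 1], [0, 0, 0, 0, -0.03, -0.15, 1], [0, 0, 0, 0, -0.03, -0.18, 1], [0, 0, 0, 0, -0.03, -0.18, 1]],
])

```text
clock: 26.8
tcp_pos: [0.4374, -0.1641, 0.1884]
orientation: [0.707, 0.042, 0.704, -0.042]
wrist_force: [1.3, -0.3, 0.5]
finger_gap: 0.0852
```

Run:
```python
from h import *
st=env.get_state();print(st['tcp_pos'],st['finger_gap'],st['wrist_force'],st['clock'])
for n in("scene","top"):
    p,d=env.read_camera(n);P=cloud(n,d);cv2.imwrite(f"pics/{n}_end.png",p[:,:,::-1])
    q=P.reshape(-1,3)
    for k,(x,y,h) in dict(sh=(.6495,.077,79),ji=(.64,-.001,97),st=(.631,-.0785,48),da=(.622,-.156,98)).items():
        s=q[(np.hypot(q[:,0]-x,q[:,1]-y)<.03)&(q[:,2]>.045)&(q[:,2]<.13)]
        if len(s): t=s[s[:,2]>s[:,2].max()-.012]; print(n,k,h+8,s[:,2].max().round(4),t.mean(0).round(4),len(s))
```

```text
[ 0.43741382 -0.16413546  0.18841699] 0.08519149553088261 [ 1.29754    -0.31909008  0.54757848] 26.8
scene sh 87 0.0868 [0.6427 0.0799 0.0814] 601
scene ji 105 0.1061 [ 0.6394 -0.0013  0.0996] 487
scene st 56 0.056 [ 0.6265 -0.0747  0.0517] 58
scene da 106 0.1058 [ 0.6184 -0.153   0.0979] 561
top sh 87 0.0882 [0.6488 0.0762 0.0821] 342
top ji 105 0.1062 [ 0.642  -0.0012  0.0998] 278
top st 56 0.0573 [ 0.6299 -0.0766  0.0535] 43
top da 106 0.1047 [ 0.6224 -0.1551  0.0975] 358
```

View pics/scene_end.png

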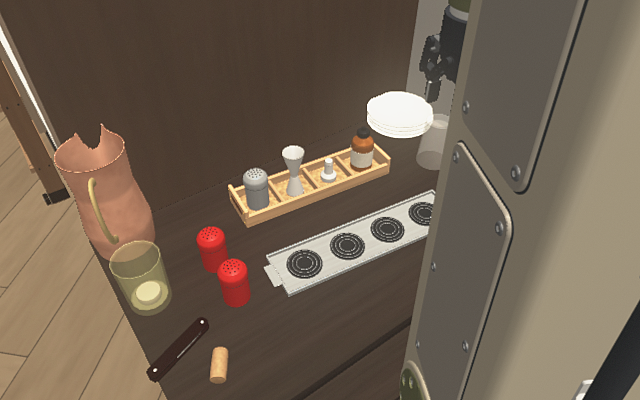

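View pics/top_end.png

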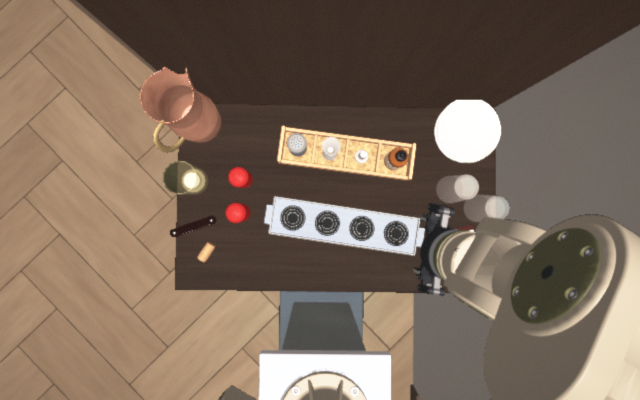

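Both views show all four standing in order, with tops at the expected heights, the pads bare and the red shakers unmoved. I'm handing in.

```bash
python3 -c "
from workcell import env
st=env.get_state();print(st['clock'],abs(st['qvel']).max(),st['wrist_force']);print(env.hand_in())"
```

```text
26.9 0.05040942147160652 [ 0.78551348 -0.55465559  0.9289147 ]
the job is handed in; nothing more can be done
None
```

I moved the four pieces into the caddy, one per compartment: shaker, jigger, stopper and dasher bottle from left to right, the same order as in the tray. The job was handed in at 26.9 s.

**Last checks:**
- In the scene and top views all four stand upright in their compartments. Their tops are within about 1–2 mm of the height expected for standing on the caddy floor.
- The rubber pads are still in the tray, the red shakers did not move, and the arm was clear of everything. The highest wrist force I read was about 7 N.

**What went wrong or disagreed:**
- **Missed grasp:** My first try at the stopper closed above it without disturbing it.
- **Fingertip position:** The cameras put the shut fingertips about 26 mm behind the reported TCP, not 11 mm ahead of it as stated. I corrected for this and regripped the stopper, and allowed for it with the dasher bottle.
- **Grip heights:** The shaker and jigger had already been moved by then. They were gripped near their tops rather than at the advised heights, but neither slipped.
- **Stopper width:** The finger gap read about 15 mm on the stopper's plug, against the stated 20 mm.

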